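Set up the rod clamp over the glued stack

TASK

Clamp up the glued disc stack that stands on the steel rod stand: stand the metal block that is as high as this stack upright in the stand's fenced pocket, then thread the clamp bar's hole over the rod, wooden grip on the stack's side, and ease it down square (do not let it drop) until it lies level, bridging block and stack. Leave the stack where it stands, and leave the other stack, the other block and the rest of the bench as they are.

Things in the scene. Friction and masses are not known exactly. Their poses are not given: they have to be found in the camera images.
- rod_tip (a point): top of the bare steel rod (16 mm diameter, upright, its last 5 mm tapered to 8 mm across) of the clamping stand. The stand is a fixed dark steel plate 255 x 90 x 12 mm lying on the bench; the rod rises 150 mm above the plate's top, so the tip is 162 mm above the bench (a low collar of 34 mm diameter, 6 mm high, surrounds its foot). Axes are the stand's: y runs along the plate (from the rod towards the heel pocket), z up
- pocket (a point): centre of the floor of the heel pocket on the stand, on the plate's top (12 mm above the bench), 78 mm from the rod along the stand's +y: a low rectangular fence 6 mm high and 6 mm thick, open inside 54 mm along the stand's x and 64 mm along its y. Same axes as the stand
- seat (a point): the work place on the stand's plate, on its top (12 mm above the bench), 95 mm from the rod along the stand's -y; the stack to be clamped stands here. (In the room, an office chair stands between the robot and the left part of the bench; its back reaches 0.35 m above the bench.) Same axes as the stand
- short_stack_center (a point): centre, half-way up, of the short stack: loose upright round stack of five glued plywood discs, 60 mm diameter, 60 mm high. Stands either on the stand's work place or on a 12 mm plywood offcut at the back of the bench
- tall_stack_center (a point): centre, half-way up, of the tall stack: the same with seven discs, 60 mm diameter, 84 mm high. Stands in the other of the two places
- short_block_center (a point): centre, half-way up, of the short heel block: loose plain grey metal block standing upright on the bench, 40 mm along its x, 50 mm along its y, 60 mm high, 0.3 kg
- tall_block_center (a point): centre, half-way up, of the tall heel block: the same, 40 x 50 mm and 84 mm high, 0.45 kg
- bar_grip (a point): centre of the wooden grip on top of the clamp bar, the place to hold the bar. The bar is a loose flat grey metal bar 200 mm long (its x), 44 mm wide (its y), 14 mm thick, 0.4 kg, lying flat on the bench; the grip is 50 mm long (x), 24 mm wide (y), 34 mm high and stands on the bar's top; its centre is 31 mm above the bar's underside, 45 mm from the bar's middle towards the nose (bar's +x). Axes are the bar's: x towards the nose, z up
- bar_hole (a point): centre of the bar's drilled hole at the underside of the bar: 20 mm bore, running on through a dark ring-shaped boss 10 mm high on top of the bar (24 mm long in all), 65 mm from the grip's centre along the bar's -x. Same axes as the bar
- bar_nose (a point): point on the bar's underside that comes to lie over the middle of the stack, 95 mm from the hole along the bar's +x (30 mm beyond the grip's centre). Same axes as the bar
- glue: bystander to be left alone: white tube lying on the bench, 106 mm long; origin at the centre of its underside
- tape: bystander to be left alone: roll of masking tape lying flat, 86 mm diameter, 22 mm high; origin at the centre of its underside
- sander: bystander to be left alone: cork sanding block, 71 x 42 x 24 mm; origin at the centre of its underside
- car: bystander to be left alone: green model car, 97 mm long; origin at the centre of its underside
- driver: bystander to be left alone: screwdriver with an orange handle, 185 mm long; origin at the centre of its underside
Things that resemble listed ones, but are neither listed nor needed, are in the scene too. What is shaped like the part that bears short_block_center but blue is not meant.

How it is judged:
By the outcome, as a careful person would: the job done as asked, in the order asked, and still so for the second after the job is handed in, with the robot touching nothing.
It also fails if it takes over 72 s, if anything falls off the work surface, if the arm or the gripper's body presses on something with over 40 N, if the wrist force passes 120 N, or if a joint passes its speed limit or range.

ROBOT

A 6-joint arm with a two-finger parallel gripper is mounted at the origin on a cart in front of the work surface, level with it; the furniture and walls round the work are solid. World frame = base frame: x ahead of the robot, y to its left, z up, the work surface at z = 0. Lengths are in mm, angles in rad, forces in N, time in s.
With the tool pointing down it reaches from about 350 to 975 mm from the base axis. Payload 7.1 kg.
Tool frame: the origin (TCP) lies midway between the tips of the shut fingers; the grasp point (between the pads) lies 19 mm behind it (ctrl.grasp_offset is the distance from the TCP to the grasp point, in mm); z points along the fingers, y is the line along which they close (so a half turn about z gives the same grasp; the last joint's range is limited). The gripper opens to 88 mm and grips with 3 to 60 N. Pads are 20 mm wide; open, the fingers measure 115 mm over their backs; the gripper's body (75 mm by 178 mm) begins 61 mm behind the grasp point.
Start: joints at [1.14, 0.423, 1.63, -0, 1.089, -0.019], TCP at [250.13, 572.748, 222.675] pointing down, gripper open.
Joint ranges: [-3, 3], [-0.9, 2.11], [0.09, 2.58], [-1.31, 4.45], [0.11, 2.69], [-2.54, 2.54]. Speed limits (rad/s): [2.39, 2.39, 3.01, 3.14, 3.14, 3.14].

INTERFACE

Orientations are given as a rotation vector (axis times angle).
In Python, from workcell import ctrl gives the robot as it stands. The module is installed in compiled form; this text tells all that it offers.
- The arm moves only by the tool servo_tool, never from a script. Its argument "rows" is a list of rows, each a list of 7 numbers: the turn, a rotation vector about the tool's x, y, z as a fraction of full scale, then the shift along the tool's x, y, z as a fraction of full scale, then the finger opening in mm, from 0 to 87.8. A call has 1 to 10 rows; each row is the pose to reach, as a shift and turn from the pose commanded when the call began, along the tool's axes at that moment; what a row does not reach only later rows make up. Full scale, the value 1, is 20 cm for a shift and 1.5 rad for a turn. A row lasts 1/8 s, in which the tool goes at most 62.5 mm and 10.7 degrees, less where a joint would pass 70% of its speed; a pose out of reach is approached as far as the arm can. A call with a number of a shift or a turn outside -1 to 1 is refused whole. A call with a gripper value outside its range is refused whole. The fingers move at their own pace and stop on an object; the grip force is fixed at half the most. Time passes only in rows, so rows that repeat a pose let the fingers close. It gives the time, the measured TCP pose, the force, the opening and the grip force at its end, in the units of the state.
- ctrl.get_obs(): the state, without advancing time (a new reading comes with each control period).
- ctrl.get_image(name): name is "scene" or "side" or "wrist"; returns (picture, depth): 420x560x3 uint8, red, green, blue; 420x560 float32, mm along the optical axis (not along the pixel's ray), 0 where there is no reading.
- ctrl.camera_info(name): a dict with "intrinsics" (3x3 intrinsics, pixels), "k1" (the pictures are not rectified: a ray, as slopes to the right and down, at radius r is drawn at 1 + k1 r^2 times it, then the intrinsics apply), "R" (3x3) and "t" (3): a world point X has camera coordinates R X + t. Camera axes: x right, y down, z forward; pixel columns grow to the right and rows downward; lengths in mm; the calibration is good to about 2 mm. A picture is of the moment at which its call begins: read the wrist's pose just before it. camera_info takes no time and is no camera call; for the wrist camera it gives the pose at the moment of the call.
- ctrl.close_job(): hands the job in; it is judged then, once.
The state is a dict: "t": time; "qpos": joint angles; "qvel": joint speeds; "joint_torque": joint torques, N m; "ee_pos": TCP position; "orientation": TCP orientation; "ft_force": force on the tool from outside, world axes, zero at the start; "moment": the same for the moment, N m; "width": finger opening in mm; "grasp_force": force on a finger pad.
Only numpy, scipy, OpenCV 4.12 (cv2) and the standard library are available. Lean on these libraries where they do the work, as an engineer would, in place of code of your own. Each camera call takes 0.05 s, during which the arm holds its last target. There are 200 camera calls.

## Working session

There is one attempt and no reset: what is moved stays moved. The work goes in short steps, Python scripts to look and compute and a tool call to move; the robot and the scene stay as the last step left them, time stands still between calls to the robot, and variables do not carry over. Pictures are saved under pics/ and viewed, at most 13 in all, crops included, and the job is handed in when it is done.

Besides the shell and the picture viewer there is one more tool, called after "Call:" by a JSON object that holds its "op" and its "data". servo_tool: Moves the arm, as the interface text tells. Its arguments: {"type":"object","properties":{"rows":{"type":"array","items":{"type":"array","items":{"type":"number"}}}},"required":["rows"]}

```bash
mkdir -p pics
cat > h.py <<'E'
from workcell import ctrl
import numpy as np, cv2
from scipy.spatial.transform import Rotation as Ro
def grab(n):
    c=ctrl.camera_info(n); im,d=ctrl.get_image(n); np.savez(f'{n}.npz',im=im,d=d,K=c['intrinsics'],k1=c['k1'],R=c['R'],t=c['t']); return im,d,c
def load(n):
    z=np.load(f'{n}.npz'); return z['im'],z['d'],dict(intrinsics=z['K'],k1=float(z['k1']),R=z['R'],t=z['t'])
def slopes(c,uv):
    return cv2.undistortPoints(np.array(uv,float).reshape(-1,1,2),np.array(c['intrinsics'],float),np.array([c['k1'],0,0,0,0],float),).reshape(-1,2)
def cast(c,uv,z):
    s=slopes(c,uv); R=np.array(c['R']);t=np.array(c['t'])
    o=-R.T@t; d=np.c_[s,np.ones(len(s))]@R
    return o+d*((z-o[2])/d[:,2])[:,None]
def cloud(c,d):
    h,w=d.shape; u,v=np.meshgrid(np.arange(w),np.arange(h))
    s=slopes(c,np.c_[u.ravel(),v.ravel()])
    P=np.c_[s,np.ones(len(s))]*d.reshape(-1,1)
    X=(P-np.array(c['t']))@np.array(c['R']); X[d.ravel()==0]=np.nan
    return X.reshape(h,w,3)
def save(im,name): cv2.imwrite(f'pics/{name}.png',im[...,::-1])
E
python3 - <<'E'
from h import *
print(ctrl.get_obs())
for n in('scene','side','wrist'):
    im,d,c=grab(n); save(im,n+'0'); print(n,-np.array(c['R']).T@c['t'],np.array(c['R'])[2])
E
```

```text
{'t': 0.0, 'qpos': array([ 1.14003264e+00,  4.23815544e-01,  1.63068586e+00, -1.12623341e-05,
        1.08859977e+00, -1.89698796e-02]), 'qvel': array([ 0.00063958, -0.00137753,  0.00056878, -0.00061321, -0.0009963 ,
       -0.0006718 ]), 'joint_torque': array([ 2.78452870e-03, -5.44647253e+01, -2.73665750e+01,  6.45217183e-02,
        2.27542670e-02, -1.35951768e-04]), 'ee_pos': array([249.88894324, 572.26507469, 221.91911846]), 'orientation': array([-6.42208553e-01, -3.07491707e+00,  2.31318509e-03]), 'ft_force': array([-0.384704  , -1.06265186,  0.30179407]), 'moment': array([ 0.03246581,  0.01295659, -0.04682063]), 'grasp_force': 0.0, 'width': 87.66040379159176}
scene [-249.13042163 -564.25946114  924.98575522] [ 0.63560732  0.3894619  -0.6665754 ]
side [ 519.62026387  565.02225506 1289.3155476 ] [-0.02071162 -0.49341877 -0.86954525]
wrist [185.46066958 602.42782917 383.05358057] [ 0.23532002 -0.10615121 -0.96610373]
```

View pics/scene0.png

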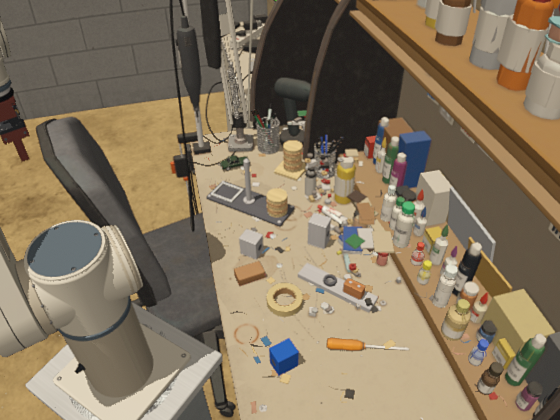

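View pics/side0.png

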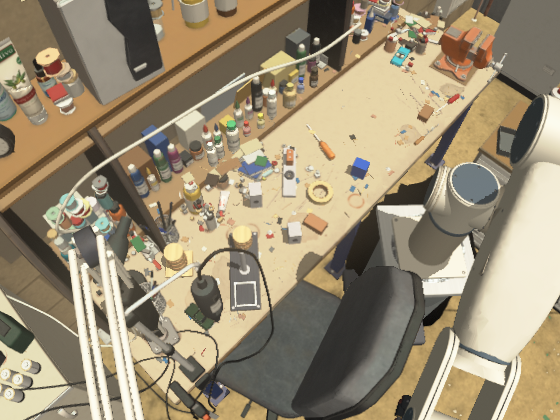

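The scene picture shows the stand at (250,195), with the rod tip at (247,160), the pocket at (228,192) and the seat stack at (277,203). The other stack is at (292,157). The blocks are at (251,243) and (319,230), and the bar is at (338,285) with its grip at (354,287). In the side view a cable and a black tool hang near the stand, so I'll measure those too.

Run:
```python
from h import *
for n,pts in (('scene',dict(rodtip=(247,160),pocket=(228,192),seatst=(277,194),backst=(292,146),bA=(251,234),bB=(319,219),grip=(354,281),hole=(331,280),cable=(187,120),hand=(188,50))),('side',dict(pocket=(245,294),seatst=(241,232),backst=(174,251),bA=(294,227),bB=(254,187),grip=(289,156),hole=(289,185),tool=(205,292),cable1=(272,290),cable2=(228,250),cable3=(215,180),lamp=(88,240)))):
    im,d,c=load(n); X=cloud(c,d)
    for k,(u,v) in pts.items():
        w=X[v-2:v+3,u-2:u+3].reshape(-1,3); print(n,k,np.nanmedian(w,0).round(), np.nanmax(w[:,2]).round())
im,d,c=load('side'); X=cloud(c,d)
m=(X[...,0]>300)&(X[...,0]<950)&(X[...,1]>-250)&(X[...,1]<800)
for lo,hi in((200,300),(300,400),(400,600),(600,1200)):
    q=m&(X[...,2]>lo)&(X[...,2]<hi); print(lo,q.sum(),[np.percentile(X[q][:,i],[1,50,99]).round() for i in(0,1)] if q.any() else '')
big=lambda im,a,b,c_,d_,s:cv2.resize(im[a:b,c_:d_],None,fx=s,fy=s,interpolation=cv2.INTER_CUBIC)
a=big(load('scene')[0],130,330,180,420,2.3); b=big(im,130,330,150,360,2.3)
save(a,'sc1'); h=min(a.shape[0],b.shape[0])
```

```text
scene rodtip [592.  68. 155.] 163.0
scene pocket [593. 145.  10.] 14.0
scene seatst [601. -23.  70.] 73.0
scene backst [793.  41.  94.] 98.0
scene bA [443. -42.  57.] 61.0
scene bB [ 558. -177.   83.] 86.0
scene grip [ 446. -332.   46.] 51.0
scene hole [ 450. -275.   12.] 25.0
scene cable [1753. 1413. -742.] -728.0
scene hand [626. 260. 422.] 428.0
side pocket [589. 148.  12.] 17.0
side seatst [601. -31.  71.] 77.0
side backst [796.  42.  96.] 101.0
side bA [437. -50.  60.] 64.0
side bB [ 561. -182.   85.] 89.0
side grip [ 441. -329.   48.] 52.0
side hole [ 444. -234.   14.] 18.0
side tool [641. 294. 475.] 477.0
side cable1 [508. 134.   0.] 4.0
side cable2 [589. 257. 589.] 595.0
side cable3 [ 689. -217.   76.] 83.0
side lamp [782. 295. 714.] 717.0
200 3198 [array([303., 386., 946.]), array([-76., 367., 512.])]
300 2747 [array([301., 346., 940.]), array([-76., 391., 496.])]
400 7994 [array([543., 794., 947.]), array([-246.,  -43.,  379.])]
600 18615 [array([428., 784., 944.]), array([-161.,  -70.,  532.])]
```

View pics/sc1.png

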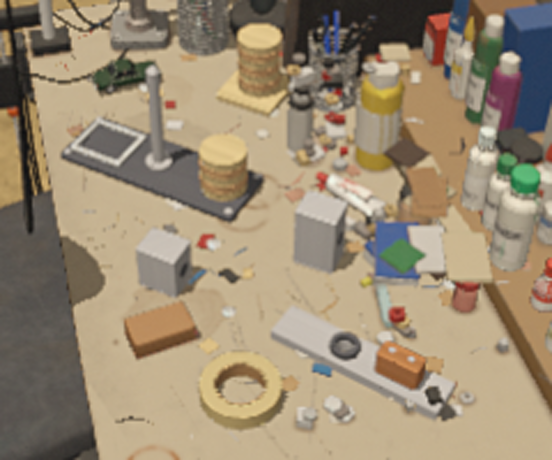

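View pics/wrist0.png

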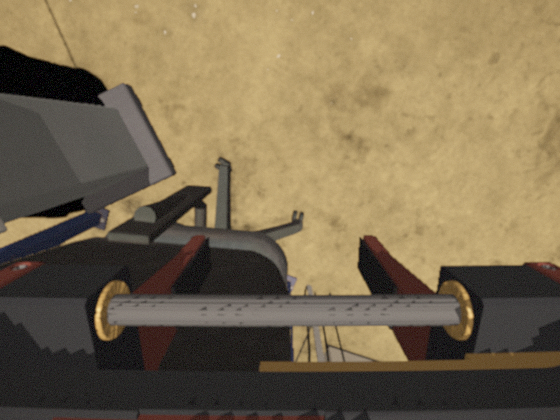

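Stack on the seat is the short one (top at 72 mm), so the short block at about (440,-48) goes in the pocket. Mapping the obstacles next.

Run:
```python
from h import *
P=np.vstack([cloud(load(n)[2],load(n)[1]).reshape(-1,3) for n in('scene','side')])
P=P[np.isfinite(P).all(1)]
for lo,hi in((120,420),(420,1100)):
    q=P[(P[:,2]>lo)&(P[:,2]<hi)&(P[:,0]>0)&(P[:,0]<1000)&(P[:,1]>-500)&(P[:,1]<800)]
    print('z',lo,hi,'rows x (0..1000 by 50), cols y 800..-500; cell max or min z/10')
    for x in range(0,1000,50):
        r=[]
        for y in range(750,-500,-50):
            s=q[(q[:,0]>=x)&(q[:,0]<x+50)&(q[:,1]>=y)&(q[:,1]<y+50)]
            r.append(' ..' if len(s)<3 else '%3d'%((s[:,2].max() if lo<200 else np.percentile(s[:,2],5))/10))
        print('%4d'%x,' '.join(r))
print('cols',list(range(750,-500,-50)))
```

```text
z 120 420 rows x (0..1000 by 50), cols y 800..-500; cell max or min z/10
   0  ..  ..  ..  ..  ..  ..  ..  ..  ..  ..  ..  ..  ..  ..  39  39  39  39  ..  ..  ..  ..  ..  ..  ..
  50  ..  ..  ..  ..  ..  ..  ..  ..  ..  ..  ..  ..  ..  ..  37  39  39  37  ..  ..  ..  ..  ..  ..  ..
 100  ..  ..  ..  ..  ..  ..  ..  ..  ..  ..  ..  ..  ..  ..  ..  35  35  ..  ..  ..  ..  ..  ..  ..  ..
 150  ..  ..  ..  ..  ..  34  34  ..  34  35  34  32  30  20  ..  ..  ..  ..  ..  ..  ..  ..  ..  ..  ..
 200  ..  ..  ..  ..  ..  41  34  34  34  35  34  33  30  22  ..  ..  ..  ..  ..  ..  ..  ..  ..  ..  ..
 250  ..  ..  ..  33  41  41  34  35  34  34  33  30  20  ..  ..  ..  ..  ..  ..  ..  ..  ..  ..  ..  ..
 300  ..  ..  ..  32  ..  30  33  34  33  31  24  ..  ..  ..  ..  ..  ..  ..  ..  ..  ..  ..  ..  ..  ..
 350  ..  ..  ..  ..  ..  27  31  31  26  ..  ..  ..  ..  ..  ..  ..  ..  ..  ..  ..  ..  ..  ..  ..  ..
 400  ..  ..  ..  ..  ..  17  24  18  ..  ..  ..  ..  ..  ..  ..  ..  ..  ..  ..  ..  ..  ..  ..  ..  ..
 450  ..  ..  ..  ..  ..  ..  ..  ..  ..  ..  ..  ..  ..  ..  ..  ..  ..  ..  ..  
[... 2682 characters left out ...]
 ..  ..  ..  65  57  49  49  58  58  58
 750  ..  ..  ..  ..  ..  ..  67  67  52  43  43  43  71  72  ..  ..  ..  ..  60  49  49  58  58  58  58
 800  ..  ..  ..  ..  ..  ..  ..  ..  ..  66  42  42  69  ..  ..  ..  ..  58  50  49  50  58  ..  58  58
 850  ..  ..  ..  ..  ..  ..  ..  ..  ..  ..  ..  44  ..  ..  ..  ..  42  47  49  49  ..  ..  ..  58  ..
 900  ..  ..  ..  ..  ..  ..  ..  ..  ..  ..  ..  ..  ..  ..  ..  57  49  43  43  62  ..  ..  ..  ..  ..
 950  ..  ..  ..  ..  ..  ..  ..  ..  ..  ..  ..  42  ..  ..  57  49  49  58  60  61  59  ..  ..  ..  ..
cols [750, 700, 650, 600, 550, 500, 450, 400, 350, 300, 250, 200, 150, 100, 50, 0, -50, -100, -150, -200, -250, -300, -350, -400, -450]
```

Call:
{"op": "servo_tool", "data": {"rows": [[0, 0, 0, 0, 0, -0.5, 87], [0, 0, 0, 0, 0, -1, 87], [0, 0, 0, 0, 0, -1, 87], [0, 0, 0, 0, 0, -1, 87], [0, 0, 0, 0, 0, -1, 87]]}}

```text
t: 0.78
ee_pos: [250.1, 572.7, 422.8]
orientation: [0.642, 3.075, 0.001]
ft_force: [-0.1, -0.5, -0.7]
width: 87.1
grasp_force: 0.0
```

Call:
{"op": "servo_tool", "data": {"rows": [[0, 0, 0, 0, -0.2, -0.15, 87], [0, 0, 0, 0, -0.5, -0.15, 87], [0, 0, 0, 0, -0.8, -0.15, 87], [0, 0, 0, 0, -1, -0.15, 87], [0, 0, 0, 0, -1, -0.15, 87], [0, 0, 0, 0, -1, -0.15, 87]]}}

```text
t: 1.52
ee_pos: [170.2, 389.6, 451.3]
orientation: [-0.642, -3.075, 0.003]
ft_force: [0.1, 0.2, 1.0]
width: 87.0
grasp_force: 0.0
```

```bash
cat >> h.py <<'E'
def rel(p,az,n=1):
    """row numbers to bring TCP to p with tool down, tool y at azimuth az (deg)"""
    o=ctrl.get_obs(); R0=Ro.from_rotvec(o['orientation']); a=np.radians(az)
    y=np.array([np.cos(a),np.sin(a),0]); z=np.array([0,0,-1.]); R1=Ro.from_matrix(np.c_[np.cross(y,z),y,z])
    print('at',o['ee_pos'].round(1),'turn',((R0.inv()*R1).as_rotvec()/1.5).round(4),'shift',(R0.inv().apply(np.array(p)-o['ee_pos'])/200).round(4))
E
python3 - <<'E'
from h import *
rel([395,145,450],20)
for n in('scene','side'):
    im,d,c=load(n); X=cloud(c,d)
    def rect(name,lo,hi,xy,r,f=lambda im:np.ones(im.shape[:2],bool)):
        m=(X[...,2]>lo)&(X[...,2]<hi)&(np.hypot(X[...,0]-xy[0],X[...,1]-xy[1])<r)&f(im.astype(int))
        (cx,cy),s,a=cv2.minAreaRect(X[m][:,:2].astype(np.float32)); print(n,name,m.sum(),round(cx),round(cy),np.round(s),round(a,1),'medz',np.median(X[m][:,2]).round(1))
    rect('block',52,68,(440,-46),60)
    rect('tall',76,92,(560,-180),60)
    rect('bar',7,21,(445,-275),140,lambda i:(i.max(2)-i.min(2)<25)&(i.min(2)>120))
    rect('grip',30,60,(445,-330),45)
    rect('stand',6,18,(593,70),170,lambda i:(i.max(2)<95))
    rect('fence',12,26,(591,147),55,lambda i:(i.min(2)>130))
    rect('stack',62,85,(601,-28),50)
    rect('rod',90,150,(592,68),40)
E
```

```text
at [170.2 389.6 451.3] turn [-1.200e-03  5.000e-04  5.399e-01] shift [-1.5199 -0.6708  0.0079]
scene block 241 435 -47 [43. 51.] 1.1 medz 57.8
scene tall 233 557 -182 [42. 51.] 6.5 medz 81.7
scene bar 971 447 -262 [252. 174.] 56.2 medz 13.0
scene grip 261 446 -328 [79. 46.] 51.0 medz 45.2
scene stand 195 618 70 [155. 265.] 0.9 medz 9.1
scene fence 126 590 148 [76. 80.] 4.6 medz 15.5
scene stack 262 596 -27 [62. 56.] 30.9 medz 69.5
scene rod 99 588 66 [14. 16.] 32.2 medz 122.0
side block 200 435 -44 [40. 53.] 4.0 medz 59.4
side tall 180 558 -195 [39. 88.] 0.5 medz 83.6
side bar 364 456 -282 [183. 163.] 41.1 medz 13.8
side grip 102 456 -334 [54. 60.] 89.4 medz 46.8
side stand 76 625 39 [ 25. 171.] 1.5 medz 12.4
side fence 194 585 151 [86. 81.] 86.7 medz 18.1
side stack 280 598 -22 [57. 57.] 47.6 medz 71.1
side rod 47 592 77 [16.  7.] 3.1 medz 119.2
```

Call:
{"op": "servo_tool", "data": {"rows": [[0, 0, 0.1, -0.25, -0.1, 0, 87], [0, 0, 0.2, -0.5, -0.22, 0, 87], [0, 0, 0.27, -0.76, -0.33, 0, 87], [0, 0, 0.27, -0.76, -0.33, 0, 87]]}}

```text
t: 2.02
ee_pos: [285.7, 266.5, 451.7]
orientation: [-1.258, -2.879, 0.003]
ft_force: [0.1, -0.0, -0.0]
width: 87.2
grasp_force: 0.0
```

```bash
python3 -c "
from h import *
rel([395,145,450],20)"
```

```text
at [285.7 266.5 451.7] turn [-0.0013  0.0006  0.2653] shift [-0.8171 -0.0116  0.0089]
```

Call:
{"op": "servo_tool", "data": {"rows": [[0, 0, 0.1, -0.28, 0, 0, 87], [0, 0, 0.2, -0.55, 0, 0, 87], [0, 0, 0.265, -0.82, -0.01, 0, 87], [0, 0, 0.265, -0.82, -0.01, 0.3, 87], [0, 0, 0.265, -0.82, -0.01, 0.6, 87], [0, 0, 0.265, -0.82, -0.01, 0.9, 87], [0, 0, 0.265, -0.82, -0.01, 0.9, 87], [0, 0, 0.265, -0.82, -0.01, 0.9, 87]]}}

```text
t: 3.02
ee_pos: [395.0, 148.3, 274.1]
orientation: [1.79, 2.581, 0.002]
ft_force: [0.2, -0.7, 0.7]
width: 87.0
grasp_force: 0.0
```

```bash
python3 -c "
from h import *
rel([435,20,270],90);rel([435,20,270],0)
rel([435,-47,270],90)"
```

```text
at [395.  148.3 274.1] turn [ 7.000e-04  4.000e-04 -8.087e-01] shift [-0.671  -0.0375  0.0203]
at [395.  148.3 274.1] turn [ 8.000e-04 -2.000e-04  2.385e-01] shift [-0.671  -0.0375  0.0203]
at [395.  148.3 274.1] turn [ 7.000e-04  4.000e-04 -8.087e-01] shift [-0.9848 -0.1547  0.0201]
```

Call:
{"op": "servo_tool", "data": {"rows": [[0, 0, 0.1, -0.25, -0.03, 0, 87], [0, 0, 0.2, -0.5, -0.07, 0, 87], [0, 0, 0.2385, -0.8, -0.12, 0, 87], [0, 0, 0.2385, -0.98, -0.155, 0.1, 87], [0, 0, 0.2385, -0.98, -0.155, 0.1, 87], [0, 0, 0.2385, -0.98, -0.155, 0.1, 87]]}}

```text
t: 3.78
ee_pos: [434.5, -46.9, 254.6]
orientation: [2.221, 2.218, 0.003]
ft_force: [0.2, 0.7, 0.5]
width: 87.1
grasp_force: 0.0
```

Run:
```python
from h import *
rel([435,-47,254],0)
im,d,c=grab('wrist'); save(im,'w1'); X=cloud(c,d)
m=((X[...,2]>50)&(X[...,2]<70)&(np.hypot(X[...,0]-435,X[...,1]+47)<60)).astype(np.uint8)
m=cv2.morphologyEx(m,cv2.MORPH_OPEN,np.ones((3,3)))
k,_=cv2.findContours(m,0,1); k=max(k,key=cv2.contourArea)
W=cast(c,k.reshape(-1,2),60)[:,:2].astype(np.float32); print(cv2.boundingRect(k),cv2.minAreaRect(W),np.nanmedian(X[m>0][:,2]))
```

```text
at [434.5 -46.9 254.6] turn [ 0.0021  0.     -0.001 ] shift [-0.0003  0.0027  0.003 ]
(268, 166, 35, 42) ((436.1894836425781, -43.4300422668457), (39.656124114990234, 50.49740982055664), 4.274415493011475) 59.052879045129934
```

View pics/w1.png

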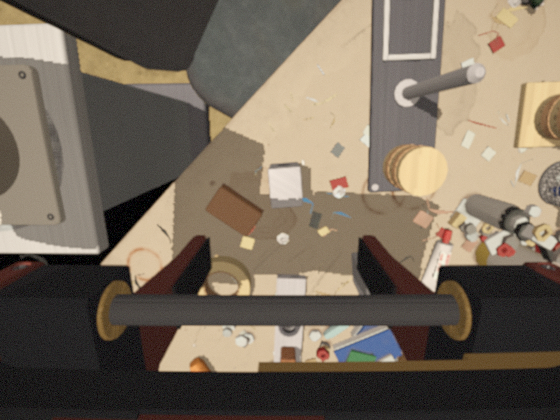

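The wrist view shows the block at (285,183), the sander just left and below it at (235,210), the plate at the upper right, the rod tip at (475,73), the seat stack at (415,168) and the bar below. I'll grip the block with a narrower opening and 5 mm toward +y to clear the sander.

Run:
```python
from h import *
rel([436.3,-38,22],4.3)
im,d,c=load('wrist'); X=cloud(c,d)
m=(X[...,2]>14)&(X[...,2]<40)&(np.hypot(X[...,0]-380,X[...,1]+75)<55)
p=X[m]; a=np.radians(4.3); e=np.array([np.cos(a),np.sin(a)]); f=np.array([-e[1],e[0]]); q=p[:,:2]-[436.3,-38]
k=(q@e>-50); print(m.sum(),p[:,:2].min(0),p[:,:2].max(0),'top edge in finger zone',(q[k]@f).max() if k.any() else None)
```

```text
at [434.2 -46.6 254.4] turn [ 0.0019  0.0001 -0.0504] shift [0.0431 0.007  1.1619]
1509 [ 325.5025373  -122.07195373] [403.12451507 -49.73991383] top edge in finger zone -36.8429899884189
```

Call:
{"op": "servo_tool", "data": {"rows": [[0.002, 0, -0.05, 0.043, 0.007, 0.3, 62], [0.002, 0, -0.05, 0.043, 0.007, 0.55, 62], [0.002, 0, -0.05, 0.043, 0.007, 0.8, 62], [0.002, 0, -0.05, 0.043, 0.007, 0.8, 62], [0.002, 0, -0.05, 0.043, 0.007, 0.96, 62], [0.002, 0, -0.05, 0.043, 0.007, 0.96, 62], [0.002, 0, -0.05, 0.043, 0.007, 0.96, 62]]}}

```text
t: 4.7
ee_pos: [435.9, -38.5, 62.7]
orientation: [2.137, 2.302, -0.001]
ft_force: [-0.4, -0.1, 0.1]
width: 62.0
grasp_force: 0.0
```

Call:
{"op": "servo_tool", "data": {"rows": [[0, 0, 0, 0, 0, 0.1, 62], [0, 0, 0, 0, 0, 0.2, 62], [0, 0, 0, 0, 0, 0.2, 62], [0, 0, 0, 0, 0, 0.2, 35], [0, 0, 0, 0, 0, 0.2, 30], [0, 0, 0, 0, 0, 0.2, 30], [0, 0, 0, 0, 0, 0.2, 30], [0, 0, 0, 0, 0, 0.2, 30]]}}

```text
t: 5.7
ee_pos: [435.4, -38.8, 21.6]
orientation: [-2.138, -2.302, 0.001]
ft_force: [-0.8, 0.6, 8.1]
width: 39.9
grasp_force: 30.0
```

```bash
python3 -c "
from h import *
rel([435,-38,150],0);rel([500,100,160],0)"
```

```text
at [435.4 -38.8  21.6] turn [-0.0006  0.0002  0.0492] shift [ 0.0037 -0.0021 -0.6421]
at [435.4 -38.8  21.6] turn [-0.0006  0.0002  0.0492] shift [ 0.6679  0.3728 -0.6926]
```

Call:
{"op": "servo_tool", "data": {"rows": [[0, 0, 0, 0, 0, -0.2, 30], [0, 0, 0.02, 0, 0, -0.45, 30], [0, 0, 0.05, 0, 0, -0.69, 30], [0, 0, 0.05, 0.2, 0.1, -0.69, 30], [0, 0, 0.05, 0.4, 0.2, -0.69, 30], [0, 0, 0.05, 0.6, 0.35, -0.69, 30], [0, 0, 0.05, 0.66, 0.37, -0.69, 30], [0, 0, 0.05, 0.66, 0.37, -0.69, 30], [0, 0, 0.05, 0.66, 0.37, -0.69, 30]]}}

```text
t: 6.82
ee_pos: [497.7, 97.5, 158.1]
orientation: [-2.221, -2.217, 0.006]
ft_force: [0.1, 0.2, -2.9]
width: 39.5
grasp_force: 30.0
```

Run:
```python
from h import *
print(ctrl.get_obs()['width'])
im,d,c=grab('wrist'); save(im,'w2')
```

```text
39.51547354136317
```

View pics/w2.png

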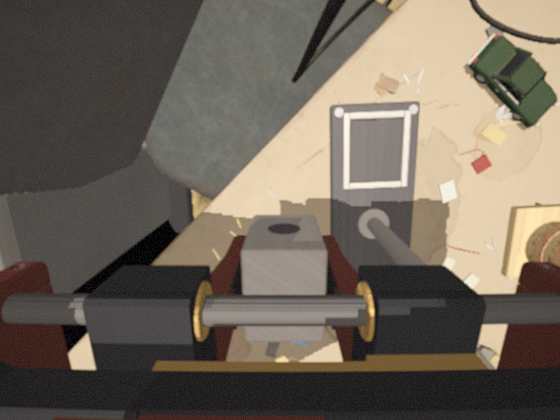

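The view shows the fence at px (343,112)-(411,189), the collar at (374,222), and the block held straight.

Run:
```python
from h import *
im,d,c=load('wrist'); i=im.astype(int)
m=((i.min(2)>135)&(i.max(2)-i.min(2)<30)).astype(np.uint8); M=np.zeros_like(m); M[108:195,338:416]=m[108:195,338:416]
k,h=cv2.findContours(M,cv2.RETR_CCOMP,cv2.CHAIN_APPROX_NONE)
k=sorted(k,key=cv2.contourArea)[-2:]
for q in k:
    for z in (18,): print(cv2.boundingRect(q),cv2.minAreaRect(cast(c,q.reshape(-1,2),z)[:,:2].astype(np.float32)))
X=cloud(c,d); m=((X[...,2]>8)&(X[...,2]<24)&(i.max(2)<110)&(X[...,0]>530)&(X[...,0]<660)&(X[...,1]<215)&(X[...,1]>110)).astype(np.uint8)
p=X[m>0]
for y0 in(115,130,145,160,175,190):
    s=p[abs(p[:,1]-y0)<4]; print(y0,np.percentile(s[:,0],[1,99]).round(1)) if len(s) else 0
print('collar',cast(c,[(374,222)],18).round(1), 'z plate',np.median(p[:,2]))
# held block top
m=((X[...,2]>100)&(abs(X[...,0]-498)<60)&(abs(X[...,1]-95)<60)&(i.min(2)>60)&(i.max(2)-i.min(2)<25))
s=X[m]; print('z hist',np.histogram(s[:,2],10))
t=s[(s[:,2]>np.percentile(s[:,2],60))]; 
print(s[:,:2].min(0),s[:,:2].max(0))
print(ctrl.get_obs()['ee_pos'])
```

```text
(349, 117, 56, 66) ((589.5135498046875, 149.0847930908203), (54.06626892089844, 64.02201080322266), 2.3564584255218506)
(338, 108, 78, 82) ((587.6458740234375, 149.56495666503906), (75.75933837890625, 80.2274398803711), 0.20647504925727844)
collar [[593.4  73.4  18. ]] z plate nan
z hist (array([  383,   406,   622,  2449,  3493,     0,     0,   867, 11018,
         686]), array([138.27603536, 152.532294  , 166.78855265, 181.04481129,
       195.30106994, 209.55732859, 223.81358723, 238.06984588,
       252.32610452, 266.58236317, 280.83862181]))
[438.0039132   67.23158177] [557.99924025 133.13660522]
[497.8996863   97.3719515  158.24247514]
  return _methods._mean(a, axis=axis, dtype=dtype,
  ret = ret.dtype.type(ret / rcount)
```

Run:
```python
from h import *
rel([589.3,153.7,158],2.4)
im,d,c=load('wrist'); X=cloud(c,d)
for u,v in((297,78),(310,55),(330,25),(350,15),(380,5),(500,25),(540,40)): print(u,v,im[v,u],X[v,u].round())
P=np.vstack([cloud(load(n)[2],load(n)[1]).reshape(-1,3) for n in('scene','side')])
q=P[(P[:,0]>480)&(P[:,0]<720)&(P[:,1]>150)&(P[:,1]<340)&(P[:,2]>200)&(P[:,2]<650)]
for z in range(200,650,25):
    s=q[(q[:,2]>=z)&(q[:,2]<z+25)]
    if len(s): print(z,len(s),s[:,:2].min(0).round(),s[:,:2].max(0).round(),'miny at',s[s[:,1].argmin()].round())
```

```text
at [497.9  97.4 158.2] turn [-0.0029  0.0003 -0.0294] shift [ 0.2827  0.4564 -0.0009]
297 78 [26 24 22] [511. 222. -14.]
310 55 [22 21 17] [515. 218. 102.]
330 25 [65 59 56] [520. 218. 163.]
350 15 [107 106  97] [ 606.  354. -232.]
380 5 [100  95  86] [ 657.  372. -240.]
500 25 [93 84 75] [703. 267.   9.]
540 40 [61 59 53] [748. 256.   5.]
200 46 [513. 215.] [649. 283.] miny at [518. 215. 211.]
225 62 [516. 213.] [654. 288.] miny at [519. 213. 246.]
250 97 [518. 214.] [654. 294.] miny at [521. 214. 251.]
275 137 [519. 213.] [655. 297.] miny at [521. 213. 276.]
300 172 [520. 215.] [663. 303.] miny at [524. 215. 318.]
325 242 [523. 216.] [666. 305.] miny at [525. 216. 335.]
350 270 [524. 217.] [668. 305.] miny at [526. 217. 368.]
375 299 [526. 218.] [669. 307.] miny at [529. 218. 375.]
400 317 [527. 220.] [671. 308.] miny at [531. 220. 412.]
425 357 [530. 220.] [669. 307.] miny at [533. 220. 440.]
450 634 [533. 221.] [671. 306.] miny at [533. 221. 450.]
475 290 [537. 224.] [667. 302.] miny at [542. 224. 492.]
500 138 [544. 227.] [655. 288.] miny at [548. 227. 512.]
525 110 [548. 230.] [648. 284.] miny at [548. 230. 526.]
550 124 [562. 238.] [650. 283.] miny at [566. 238. 553.]
575 376 [575. 248.] [719. 340.] miny at [579. 248. 577.]
600 67 [597. 261.] [714. 340.] miny at [602. 261. 602.]
```

A cable hangs at about (520,217), so I'll lift, go along x above the rod first, and only then move in y.

Call:
{"op": "servo_tool", "data": {"rows": [[-0.003, 0, 0, 0, 0, -0.24, 30], [-0.003, 0, 0, 0, 0.1, -0.24, 30], [-0.003, 0, -0.03, 0, 0.3, -0.24, 30], [-0.003, 0, -0.03, 0, 0.456, -0.24, 30], [-0.003, 0, -0.03, 0, 0.456, -0.24, 30], [-0.003, 0, -0.03, 0.15, 0.456, -0.24, 30], [-0.003, 0, -0.03, 0.283, 0.456, -0.24, 30], [-0.003, 0, -0.03, 0.283, 0.456, -0.24, 30], [-0.003, 0, -0.03, 0.283, 0.456, -0.24, 30], [-0.003, 0, -0.03, 0.283, 0.456, -0.24, 30]]}}

```text
t: 8.12
ee_pos: [590.0, 153.9, 206.2]
orientation: [2.173, 2.268, 0.001]
ft_force: [0.2, 0.2, -3.4]
width: 40.0
grasp_force: 30.0
```

```bash
python3 -c "
from h import *
rel([589.3,153.7,40],2.4)"
```

```text
at [590.  153.9 206.2] turn [0.0007 0.0002 0.0005] shift [-4.00e-04 -4.40e-03  8.31e-01]
```

Call:
{"op": "servo_tool", "data": {"rows": [[0, 0, 0, 0, -0.003, 0.2, 30], [0, 0, 0, 0, -0.003, 0.4, 30], [0, 0, 0, 0, -0.003, 0.6, 30], [0, 0, 0, 0, -0.003, 0.75, 30], [0, 0, 0, 0, -0.003, 0.82, 30], [0, 0, 0, 0, -0.003, 0.84, 30], [0, 0, 0, 0, -0.003, 0.85, 30], [0, 0, 0, 0, -0.003, 0.855, 30], [0, 0, 0, 0, -0.003, 0.86, 30], [0, 0, 0, 0, -0.003, 0.86, 30]]}}

```text
t: 9.38
ee_pos: [590.1, 155.0, 34.6]
orientation: [2.171, 2.269, 0.002]
ft_force: [-1.2, -0.2, -3.9]
width: 39.9
grasp_force: 30.0
```

Call:
{"op": "servo_tool", "data": {"rows": [[0, 0, 0, 0, 0, 0.003, 30], [0, 0, 0, 0, 0, 0.006, 30], [0, 0, 0, 0, 0, 0.006, 30]]}}

```text
t: 9.75
ee_pos: [590.1, 155.0, 33.6]
orientation: [2.171, 2.269, 0.002]
ft_force: [-2.3, -1.1, 5.2]
width: 39.9
grasp_force: 30.0
```

Call:
{"op": "servo_tool", "data": {"rows": [[0, 0, 0, 0, 0, 0, 58], [0, 0, 0, 0, 0, 0, 58], [0, 0, 0, 0, 0, 0, 58], [0, 0, 0, 0, 0, -0.1, 58], [0, 0, 0, 0, 0, -0.4, 58], [0, 0, 0, 0, 0, -0.7, 58], [0, 0, 0, -0.1, 0, -0.9, 58], [0, 0, 0, -0.3, 0, -0.9, 58], [0, 0, 0, -0.3, 0, -0.9, 58]]}}

```text
t: 10.88
ee_pos: [592.7, 93.1, 215.1]
orientation: [2.173, 2.265, 0.004]
ft_force: [-0.0, 0.1, -0.2]
width: 58.0
grasp_force: 0.0
```

Run:
```python
from h import *
im,d,c=grab('wrist'); save(im,'w3'); X=cloud(c,d)
m=((X[...,2]>64)&(X[...,2]<80)&(np.hypot(X[...,0]-590,X[...,1]-150)<50)).astype(np.uint8)
m=cv2.morphologyEx(m,cv2.MORPH_OPEN,np.ones((3,3)))
k,_=cv2.findContours(m,0,1); k=max(k,key=cv2.contourArea)
print(cv2.minAreaRect(cast(c,k.reshape(-1,2),72)[:,:2].astype(np.float32)),np.nanmedian(X[m>0][:,2]))
rel([480,-200,250],0)
```

```text
((589.6275024414062, 149.80189514160156), (39.16495895385742, 49.014984130859375), 2.9886367321014404) 70.95032581294669
at [592.4  94.2 214.4] turn [ 0.002  -0.0002  0.0278] shift [-1.4462 -0.6226 -0.1802]
```

View pics/w3.png

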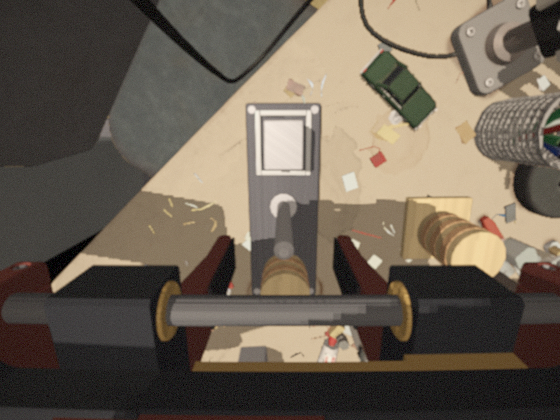

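Block sits centred in the pocket (284,146) with the fence clear all around. The rod collar is at (284,206). Before moving on I'll check arm geometry against the overhead cable.

Run:
```python
from h import *
o=ctrl.get_obs(); q=o['qpos']; print(q.round(3))
A=[];b=[]
for q2,q3,r,z in((.4238,1.6307,np.hypot(249.9,572.3),221.9),(q[1],q[2],np.hypot(*o['ee_pos'][:2]),o['ee_pos'][2])):
    A+= [[np.sin(q2),np.sin(q2+q3),0],[np.cos(q2),np.cos(q2+q3),1]]; b+=[r,z]
s,res,_,_=np.linalg.lstsq(np.array(A),np.array(b),rcond=None); print(s,res)
im,d,c=load('wrist'); print('collar',cast(c,[(284,206)],18))
for n in('scene','side'):
    X=cloud(load(n)[2],load(n)[1]).reshape(-1,3); w=X[(X[:,2]>690)&(X[:,2]<800)&(X[:,0]>200)&(X[:,0]<500)&(X[:,1]<60)]; print(n,len(w),w[np.argsort(w[:,1])[::max(1,len(w)//6)]].round())
```

```text
[ 0.138  0.395  1.696 -0.     1.048  0.096]
[ 597.67799573  427.11806197 -124.69751874] [1.07987049]
collar [[594.32251431  72.13873434  18.        ]]
scene 1288 [[ 437. -575.  692.]
 [ 448. -561.  706.]
 [ 488. -547.  697.]
 [ 479. -537.  695.]
 [ 480. -527.  710.]
 [ 484. -516.  695.]
 [ 496. -501.  691.]]
side 344 [[ 343. -118.  766.]
 [ 364.  -96.  763.]
 [ 397.  -79.  751.]
 [ 413.  -60.  747.]
 [ 449.  -43.  747.]
 [ 471.  -26.  746.]
 [ 498.   -8.  756.]]
```

Run:
```python
from h import *
im,d,c=load('side'); X=cloud(c,d)
for v in range(0,80,6):
    u=[k for k in range(280,420) if X[v,k,2]>690 and X[v,k,0]<600]
    print(v,(min(u),max(u),len(u),X[v,u[len(u)//2]].round(),im[v,u[len(u)//2]]) if u else '')
im,d,c=grab('side'); X=cloud(c,d)   # arm heights now
o=ctrl.get_obs(); a=np.arctan2(o['ee_pos'][1],o['ee_pos'][0]); e=np.array([np.cos(a),np.sin(a)])
P=X.reshape(-1,3); P=P[np.isfinite(P).all(1)]; r=P[:,:2]@e; l=P[:,:2]@[-e[1],e[0]]
for x in range(0,650,50):
    s=P[(r>x)&(r<x+50)&(abs(l)<60)]; print(x,np.percentile(s[:,2],[5,95]).round() if len(s) else '')
rel([480,-100,150],-12)
```

```text
0 
6 
12 
18 
24 (356, 361, 6, array([ 345., -113.,  766.]), array([243, 238, 215], dtype=uint8))
30 (348, 353, 6, array([362., -99., 762.]), array([240, 234, 210], dtype=uint8))
36 (341, 345, 5, array([377., -88., 758.]), array([234, 228, 200], dtype=uint8))
42 (332, 337, 6, array([392., -80., 750.]), array([228, 221, 192], dtype=uint8))
48 (324, 329, 6, array([407., -66., 748.]), array([205, 197, 169], dtype=uint8))
54 (311, 318, 8, array([430., -52., 746.]), array([223, 217, 186], dtype=uint8))
60 (295, 305, 11, array([458., -33., 749.]), array([224, 217, 187], dtype=uint8))
66 (280, 288, 9, array([487., -16., 751.]), array([186, 176, 148], dtype=uint8))
72 
78 
0 [ 15. 250.]
50 [ 10. 343.]
100 [-169.   15.]
150 [ -7. 887.]
200 [880. 890.]
250 [818. 876.]
300 [-231.  814.]
350 [-232.  767.]
400 [-230.  721.]
450 [-228.  671.]
500 [ -3. 627.]
550 [ 10. 600.]
600 [ 10. 748.]
at [592.3  94.9 213.9] turn [ 0.0015 -0.0004  0.1681] shift [-0.9498 -0.6034  0.3177]
```

Run:
```python
from h import *
im,d,c=load('side'); X=cloud(c,d)
for v in range(0,32,4):
    print(v,[(u,int(im[v,u].mean()),int(d[v,u]),*( [int(t) for t in X[v,u]] if d[v,u] else [])) for u in range(344,400,4)][:14])
```

```text
0 [(344, 27, 1471, 245, -768, 359), (348, 52, 1460, 233, -758, 367), (352, 60, 1456, 220, -754, 370), (356, 94, 1859, 120, -1119, 116), (360, 91, 1889, 95, -1147, 98), (364, 115, 1788, 101, -1055, 161), (368, 110, 1804, 80, -1070, 152), (372, 113, 1822, 58, -1086, 141), (376, 119, 1828, 39, -1092, 138), (380, 185, 1791, 32, -1059, 161), (384, 84, 1752, 26, -1023, 187), (388, 115, 1769, 4, -1038, 177), (392, 90, 1852, -37, -1114, 125), (396, 92, 1805, -41, -1072, 155)]
4 [(344, 28, 1491, 242, -773, 339), (348, 51, 1480, 230, -763, 347), (352, 62, 1472, 217, -756, 353), (356, 202, 1837, 125, -1083, 121), (360, 155, 1814, 113, -1063, 136), (364, 89, 1797, 100, -1048, 147), (368, 101, 1979, 38, -1211, 32), (372, 118, 1827, 58, -1075, 129), (376, 140, 1820, 42, -1069, 134), (380, 155, 1807, 28, -1057, 142), (384, 110, 1788, 16, -1040, 155), (388, 177, 1831, -12, -1079, 128), (392, 107, 1855, -37, -1100, 114), (396, 75, 1852, -54, -1098, 116)]
8 [(344, 28, 1493, 242, -762, 331), (348, 55, 1489, 229, -758, 334), (352, 120, 1737, 164, -979, 175), (356, 204, 1828, 128, -1060, 117), (360, 155,
[... 1968 characters left out ...]
0), (372, 92, 1820, 63, -990, 89), (376, 151, 1900, 25, -1059, 36), (380, 152, 1907, 6, -1064, 33), (384, 170, 1895, -8, -1054, 41), (388, 152, 1909, -31, -1066, 32), (392, 151, 1897, -45, -1056, 41), (396, 152, 1906, -66, -1064, 35)]
28 [(344, 56, 1564, 231, -759, 247), (348, 60, 1561, 217, -756, 250), (352, 224, 790, 359, -103, 763), (356, 154, 792, 351, -105, 762), (360, 145, 1883, 102, -1028, 37), (364, 81, 1854, 91, -1003, 57), (368, 55, 1843, 76, -994, 64), (372, 112, 1879, 49, -1025, 41), (376, 151, 1897, 27, -1039, 29), (380, 150, 1883, 13, -1028, 39), (384, 152, 1889, -6, -1033, 35), (388, 152, 1887, -24, -1032, 37), (392, 100, 1805, -17, -962, 92), (396, 145, 1888, -60, -1032, 38)]
```

The cord end is at (345,-115,766), so I'll cross that azimuth retracted and low.

```bash
python3 -c "
from h import *
rel([450,40,190],0); rel([405,-150,160],0)"
```

```text
at [592.3  94.9 213.9] turn [ 0.0015 -0.0002  0.0284] shift [-0.244  -0.7229  0.1176]
at [592.3  94.9 213.9] turn [ 0.0015 -0.0002  0.0284] shift [-1.1835 -0.9886  0.2667]
```

Call:
{"op": "servo_tool", "data": {"rows": [[0.0015, 0, 0.028, -0.05, -0.2, 0, 60], [0.0015, 0, 0.028, -0.15, -0.5, 0.05, 60], [0.0015, 0, 0.028, -0.24, -0.72, 0.12, 60], [0.0015, 0, 0.028, -0.45, -0.82, 0.18, 60], [0.0015, 0, 0.028, -0.75, -0.92, 0.26, 60], [0.0015, 0, 0.028, -1, -0.95, 0.26, 60], [0.0015, 0, 0.028, -1, -0.95, 0.26, 60], [0.0015, 0, 0.028, -1, -0.95, 0.26, 60]]}}

```text
t: 11.98
ee_pos: [411.4, -112.6, 160.7]
orientation: [-2.219, -2.222, 0.001]
ft_force: [0.2, 0.7, 0.1]
width: 60.2
grasp_force: 0.0
```

```bash
python3 -c "
from h import *
rel([430,-290,190],0)"
```

```text
at [ 411.4 -112.6  160.7] turn [-0.0007 -0.0003  0.0009] shift [-0.8873  0.0915 -0.1471]
```

Call:
{"op": "servo_tool", "data": {"rows": [[0, 0, 0, -0.3, 0, 0, 60], [0, 0, 0, -0.6, 0.05, -0.05, 60], [0, 0, 0, -0.887, 0.09, -0.147, 60], [0, 0, 0, -0.887, 0.09, -0.147, 60], [0, 0, 0, -0.887, 0.09, -0.147, 60]]}}

```text
t: 12.6
ee_pos: [429.7, -288.6, 189.6]
orientation: [-2.216, -2.223, 0.001]
ft_force: [-0.1, -0.0, -0.9]
width: 60.1
grasp_force: 0.0
```

Run:
```python
from h import *
im,d,c=grab('wrist'); save(im,'w4'); X=cloud(c,d)
print(ctrl.get_obs()['ee_pos'])
```

```text
[ 429.46436593 -288.232785    189.46948949]
```

View pics/w4.png

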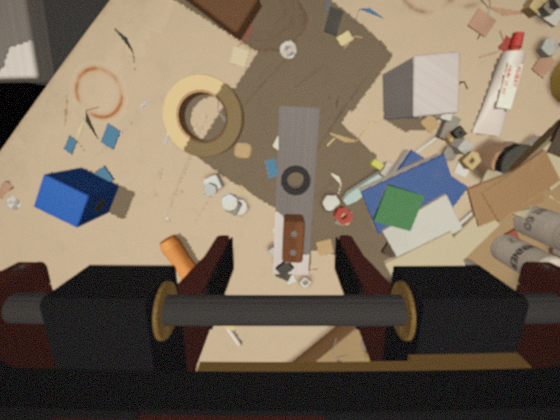

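Bar in view: ring boss at (295,179), grip at (293,239), bar running rows 107-275.

Run:
```python
from h import *
im,d,c=load('wrist'); i=im.astype(int)
m=((i[...,0]-i[...,2]>35)&(i[...,0]<190)).astype(np.uint8); M=np.zeros_like(m); M[208:268,276:310]=m[208:268,276:310]
X=cloud(c,d)
M[~((X[...,2]>41)&(X[...,2]<56))]=0
k,_=cv2.findContours(M,0,1); k=max(k,key=cv2.contourArea)
W=cast(c,k.reshape(-1,2),48)[:,:2].astype(np.float32); g=cv2.minAreaRect(W); print('grip',cv2.boundingRect(k),g)
D=np.zeros_like(m); D[160:200,276:316]=(i.max(2)<75)[160:200,276:316]
k,_=cv2.findContours(D,0,1); k=max(k,key=cv2.contourArea); e=cv2.fitEllipse(k); print('ring',e); h=cast(c,[e[0]],24)[0]; print(h)
for h2 in(24,):
    v=np.array(g[0])-h[:2]; print('dist',np.hypot(*v),'az nose',np.degrees(np.arctan2(v[1],v[0])))
# bar edges: per row, left/right grey extents
B=((i.max(2)-i.min(2)<22)&(X[...,2]>6)&(X[...,2]<22))
pts=[]
for v in range(115,210,4):
    u=[q for q in range(270,325) if B[v,q]]
    if len(u)>10: pts.append((v,*cast(c,[(min(u)-.5,v),(max(u)+.5,v)],14)[:,:2].ravel()))
p=np.array(pts); mid=np.c_[(p[:,1]+p[:,3])/2,(p[:,2]+p[:,4])/2]; f=np.polyfit(mid[:,1],mid[:,0],1); print('width',np.median(p[:,3]-p[:,1]),'slope dx/dy',f[0],'az',-90-np.degrees(np.arctan(f[0])) , 'x at hole y',np.polyval(f,h[1]),'at grip',np.polyval(f,g[0][1]))
```

```text
grip (282, 220, 23, 43) ((439.4982604980469, -335.1637878417969), (49.71431350708008, 22.876787185668945), 87.87924194335938)
ring ((295.2115173339844, 179.82212829589844), (26.792573928833008, 27.29547119140625), 5.479152679443359)
[ 441.81740215 -270.97766642   24.        ]
dist 64.22800480182416 az nose -92.06928301906589
width 42.75712230983595 slope dx/dy 0.04241209499621794 az -92.42857857719997 x at hole y 442.13876924113475 at grip 439.4165013620752
```

```bash
python3 -c "
from h import *
rel([439.8,-327.2,17],-2.2)"
```

```text
at [ 429.5 -288.2  189.5] turn [-0.0015 -0.0009  0.0281] shift [-0.1962  0.0529  0.862 ]
```

Call:
{"op": "servo_tool", "data": {"rows": [[-0.0015, -0.001, 0.028, -0.1, 0.03, 0.2, 46], [-0.0015, -0.001, 0.028, -0.195, 0.052, 0.45, 46], [-0.0015, -0.001, 0.028, -0.195, 0.052, 0.7, 46], [-0.0015, -0.001, 0.028, -0.195, 0.052, 0.8, 46], [-0.0015, -0.001, 0.028, -0.195, 0.052, 0.855, 46], [-0.0015, -0.001, 0.028, -0.195, 0.052, 0.855, 46], [-0.0015, -0.001, 0.028, -0.195, 0.052, 0.855, 46]]}}

```text
t: 13.52
ee_pos: [440.7, -329.5, 20.1]
orientation: [2.262, 2.175, 0.0]
ft_force: [0.8, -0.3, 0.3]
width: 45.9
grasp_force: 0.0
```

Call:
{"op": "servo_tool", "data": {"rows": [[0, 0, 0, 0, 0, 0, 20], [0, 0, 0, 0, 0, 0, 15], [0, 0, 0, 0, 0, 0, 15], [0, 0, 0, 0, 0, 0, 15], [0, 0, 0, 0, 0, 0, 15]]}}

```text
t: 14.15
ee_pos: [440.3, -329.8, 19.6]
orientation: [2.264, 2.174, 0.0]
ft_force: [-0.7, 0.1, 4.5]
width: 23.7
grasp_force: 30.0
```

Call:
{"op": "servo_tool", "data": {"rows": [[0, 0, 0, 0, 0, -0.05, 15], [0, 0, 0, 0, 0, -0.15, 15], [0, 0, 0, 0, 0, -0.35, 15], [0, 0, 0, 0, 0, -0.6, 15], [0, 0, 0, 0, 0, -0.7, 15], [0, 0, 0, 0, 0, -0.7, 15], [0, 0, 0, 0, 0, -0.7, 15]]}}

```text
t: 15.02
ee_pos: [439.0, -328.7, 158.1]
orientation: [2.265, 2.176, -0.001]
ft_force: [-0.4, -0.1, -3.0]
width: 24.1
grasp_force: 30.0
```

```bash
cat > tilt.py <<'E'
from h import *
o=ctrl.get_obs(); im,d,c=grab('wrist'); X=cloud(c,d); R=Ro.from_rotvec(o['orientation']); T=R.inv().apply((X-o['ee_pos']).reshape(-1,3)).reshape(X.shape)
i=im.astype(int)
m=(T[...,0]>15)&(T[...,0]<150)&(abs(T[...,1])<30)&(T[...,2]>-40)&(T[...,2]<30)&(i.max(2)-i.min(2)<25)
p=T[m]; print('pts',m.sum())
b=p[(abs(p[:,1])<19)&((p[:,0]<38)|(p[:,0]>78))]
for _ in range(4):
    A=np.c_[b[:,0],b[:,1],np.ones(len(b))]; s=np.linalg.lstsq(A,b[:,2],rcond=None)[0]; r=b[:,2]-A@s; b=b[abs(r)<max(2,2*r.std())]
print('bar top plane slopes x,y',s[:2].round(4),'z0',s[2].round(1),len(b),'expect z0',None)
lim=m&(abs(T[...,2]-(T[...,0]*s[0]+T[...,1]*s[1]+s[2]))<4)
e=[(x,np.percentile(T[lim&(abs(T[...,0]-x)<2)][:,1],[2,98]).round(1)) for x in(30,85,95,105) if (lim&(abs(T[...,0]-x)<2)).sum()>8]; print('edges y',e,'tail x',np.percentile(T[lim][:,0],99.5))
u,v=np.where(m)[1],np.where(m)[0]
D=((i.max(2)<75)&(T[...,0]>38)&(T[...,0]<82)&(abs(T[...,1])<20)&(T[...,2]>-40)&(T[...,2]<25)).astype(np.uint8)
k,_=cv2.findContours(D,0,1); k=max(k,key=cv2.contourArea); el=cv2.fitEllipse(k); print('ring px',el)
# ring centre onto plane 10 mm above bar top, tool frame
s2=slopes(c,[el[0]])[0]; Rc=np.array(c['R']); oc=R.inv().apply(-Rc.T@c['t']-o['ee_pos']); dc=R.inv().apply(Rc.T@[s2[0],s2[1],1])
zt=s[2]-10; 
for _ in range(5):
    L=(zt-oc[2])/dc[2]; P=oc+L*dc; zt=s[0]*P[0]+s[1]*P[1]+s[2]-10
print('ring centre tool',P.round(1),'world',(R.apply(P)+o['ee_pos']).round(1)); print(o['ee_pos'].round(1),o['orientation'],o['ft_force'].round(1),o['moment'].round(2))
E
python3 tilt.py; python3 -c "
from h import *
save(load('wrist')[0],'w5')"
```

```text
pts 17248
bar top plane slopes x,y [0.0001 0.0011] z0 6.5 10920 expect z0 None
edges y [(30, array([-20.6,  20.4])), (85, array([-21.1,  20.9])), (95, array([-21.3,  20.8])), (105, array([-20.9,  20.8]))] tail x 134.94279196461767
ring px ((283.60052490234375, 156.41183471679688), (59.40584945678711, 59.97458267211914), 7.793376922607422)
ring centre tool [58.2 -0.3 -3.5] world [ 441.  -270.5  161.6]
[ 439.  -328.7  158.1] [ 2.26549275e+00  2.17607282e+00 -5.65385639e-04] [-0.4 -0.1 -3. ] [-0.12  0.04  0.  ]
```

View pics/w5.png

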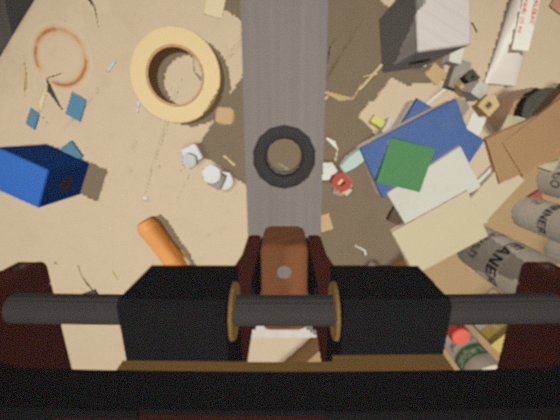

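The bar hangs square in the grip: plane slopes are about 0, the boss is at (284,156), and its hole lies 58.4 mm ahead of the TCP. Next it goes to the stand.

```bash
python3 -c "
from h import *
rel([412,-130,165],0)
rel([420,0,205],2.4)"
```

```text
at [ 438.9 -328.6  157.8] turn [-0.0004  0.     -0.0269] shift [ 0.9868 -0.1743 -0.0361]
at [ 438.9 -328.6  157.8] turn [-0.0004 -0.     -0.0548] shift [ 1.6379 -0.1606 -0.2362]
```

Call:
{"op": "servo_tool", "data": {"rows": [[0, 0, 0, 0.15, -0.03, -0.03, 15], [0, 0, 0, 0.4, -0.08, -0.03, 15], [0, 0, -0.02, 0.65, -0.13, -0.03, 15], [0, 0, -0.04, 0.85, -0.17, -0.03, 15], [0, 0, -0.055, 0.98, -0.17, -0.04, 15], [0, 0, -0.055, 0.98, -0.17, -0.04, 15]]}}

```text
t: 15.82
ee_pos: [412.9, -130.6, 165.8]
orientation: [2.171, 2.271, -0.002]
ft_force: [0.7, -0.1, -3.4]
width: 23.9
grasp_force: 30.0
```

```bash
python3 -c "
from h import *
rel([480,0,212],2.4)
rel([597,13,212],2.4)"
```

```text
at [ 412.9 -130.6  165.8] turn [-0.0005  0.0005  0.0019] shift [ 0.6374  0.3644 -0.2316]
at [ 412.9 -130.6  165.8] turn [-0.0005  0.0005  0.0019] shift [ 0.6761  0.9518 -0.2321]
```

Call:
{"op": "servo_tool", "data": {"rows": [[0, 0, 0, 0.2, 0, -0.1, 15], [0, 0, 0, 0.45, 0.05, -0.25, 15], [0, 0, 0, 0.65, 0.2, -0.25, 15], [0, 0, 0, 0.67, 0.45, -0.25, 15], [0, 0, 0, 0.67, 0.65, -0.25, 15], [0, 0, 0, 0.67, 0.72, -0.25, 15], [0, 0, 0, 0.67, 0.72, -0.25, 15], [0, 0, 0, 0.67, 0.72, -0.25, 15]]}}

```text
t: 16.82
ee_pos: [550.2, 7.4, 216.1]
orientation: [2.174, 2.267, -0.003]
ft_force: [-0.9, -0.3, -2.9]
width: 23.6
grasp_force: 30.0
```

```bash
python3 tilt.py
python3 - <<'E'
from h import *
save(load('wrist')[0],'w6')
E
```

```text
pts 17236
bar top plane slopes x,y [0.0019 0.0013] z0 6.4 10908 expect z0 None
edges y [(30, array([-21.1,  20.5])), (85, array([-21. ,  21.1])), (95, array([-20.6,  21.3])), (105, array([-20.9,  20.9]))] tail x 135.05366882925105
ring px ((241.76638793945312, 200.1043701171875), (52.12443923950195, 83.9371109008789), 0.0)
ring centre tool [ 34.5 -23.2  -3.5] world [525.6  40.9 219.6]
[550.2   7.4 216.1] [ 2.17444169  2.26671345 -0.00281895] [-0.9 -0.3 -2.9] [-0.12  0.    0.02]
```

View pics/w6.png

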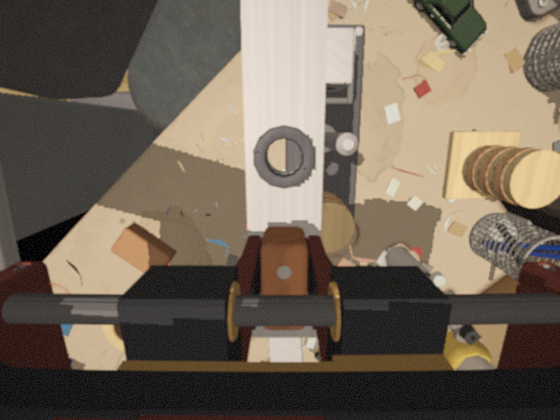

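The rod tip is clear at (347,145), just right of the bar. The boss is still at (284,156). Measuring the tip relative to the hole.

Run:
```python
from h import *
im,d,c=load('wrist'); X=cloud(c,d); o=ctrl.get_obs(); R=Ro.from_rotvec(o['orientation'])
m=((X[...,2]>135)&(X[...,2]<172)); m[:, :328]=0; m[:,375:]=0; m[:115]=0; m[175:]=0
v,u=np.where(m); print(len(u),u.min(),u.max(),v.min(),v.max(),'z',np.percentile(X[m][:,2],[5,50,95]).round(1))
sub=im[128:164:3,330:366:3].mean(2).astype(int); print(sub)
t=m&(X[...,2]>150)
k,_=cv2.findContours(t.astype(np.uint8),0,1); k=max(k,key=cv2.contourArea); (cx,cy),r=cv2.minEnclosingCircle(k); print('circ',cx,cy,r,cv2.fitEllipse(k))
for z in(157,162):
    w=cast(c,[(cx,cy)],z)[0]; print(z,w.round(1),'tool',R.inv().apply(w-o['ee_pos']).round(1))
```

```text
464 331 357 133 154 z [141.7 158.3 161.6]
[[131  94  60  64  62  60  60  67 111 110 170 180]
 [125 123  71  62  63  69  65  63 110 106 172 178]
 [ 88  87  87 115 163 186 186 159 125 102 169 181]
 [ 82  82  92 170 193 187 181 172 169 111 170 178]
 [ 78  82 128 189 190 202 206 199 165 131 171 180]
 [ 76  78 159 188 193 209 206 208 171 140 177 180]
 [ 76  73 158 181 185 212 203 208 157 125 181 184]
 [102  78 121 174 170 189 197 169 141 117 182 182]
 [ 59  67  69 137 167 155 148 139  91  80 166 178]
 [ 63  62  63  64  87 120 104  72  66  75 104 155]
 [ 66  66  64  67  63  64  67  67  61  77 106 131]
 [ 67  68  64  63  67  66  62  58  64  80 107 156]]
circ 345.7962951660156 143.1913604736328 11.448497772216797 ((345.8982238769531, 143.41607666015625), (21.443227767944336, 22.283496856689453), 77.20787811279297)
157 [592.6  71.5 157. ] tool [62.3 45.  59.3]
162 [591.6  71.7 162. ] tool [62.5 44.  54.3]
```

Call:
{"op": "servo_tool", "data": {"rows": [[0, 0, 0, 0.02, 0.12, 0, 15], [0, 0, 0, 0.02, 0.2265, 0, 15], [0, 0, 0, 0.02, 0.2265, 0, 15], [0, 0, 0, 0.02, 0.2265, 0, 15], [0, 0, 0, 0.02, 0.2265, 0, 15]]}}

```text
t: 17.5
ee_pos: [595.8, 13.8, 216.8]
orientation: [2.173, 2.267, -0.001]
ft_force: [0.9, -0.4, -2.8]
width: 23.4
grasp_force: 30.0
```

```bash
cat > thr.py <<'E'
from h import *
o=ctrl.get_obs(); im,d,c=grab('wrist'); X=cloud(c,d); R=Ro.from_rotvec(o['orientation'])
rel(o['ee_pos'],2.4)
a=np.radians(2.36); h=R.apply([58.4,-0.3,20.5])+o['ee_pos']; print('hole bottom world',h.round(1),'f',o['ft_force'].round(1),o['moment'].round(2))
m=((X[...,2]>120)&(X[...,2]<172)); m[:120]=0; m[195:]=0; m[:,:250]=0; m[:,318:]=0
v,u=np.where(m); print(len(u),(u.min(),u.max(),v.min(),v.max(),np.percentile(X[m][:,2],[5,50,95]).round(1),np.median(X[m],0).round(1)) if len(u) else '')
print(im[130:185:4,258:312:4].mean(2).astype(int))
E
python3 thr.py
```

```text
at [596.1  13.8 216.9] turn [0.0006 0.0011 0.0002] shift [-0.0001 -0.0013  0.0004]
hole bottom world [593.1  72.1 196.2] f [ 0.9 -0.4 -2.8] [-0.11  0.03 -0.04]
381 (np.int64(273), np.int64(294), np.int64(139), np.int64(160), array([155.9, 159.2, 161.5]), array([593.2,  71.4, 159.2]))
[[219 222 198 115 124 125 115 117 119 111 108 203 211 211]
 [220 190 126 124 115 111 106 111 111 108 116 102 192 215]
 [185 124 123 110  98  88  78  82  98 106 112 111 100 190]
 [117 124 109  93 199 118 118 112 116 103 107 109 114 112]
 [123 118 104 141 186 114 129 127 115 123  72 110 115 103]
 [122 114  76 120 132 117 131 127 114 107  60  97 117 108]
 [116 106  61 122 116 102 129 127 109  84  62  81 120 109]
 [122 106  67 119 119 106  97 101 107 116 108  81 115 110]
 [116 111  58 114 122 118 117 118 112 114 120  82 120 108]
 [116 114  99  80 120 120 114 114 112 117 113 113 108 105]
 [111 116 112  65  82  91 109 111 120 110  89 120 109  97]
 [167 109 114 114  79  54  87  93  74  93 126 114 114 115]
 [209 136 104 114 117 119 115 114 124 120 115 105  99 181]
 [209 210 167 109 111 113 113 117 112 105 103 119 191 209]]
```

Rod shows centred in the boss at (284,150), and hole and rod agree within 1 mm. Lowering onto the tip slowly.

Call:
{"op": "servo_tool", "data": {"rows": [[0.0005, 0.0008, 0, -0.002, -0.001, 0.06, 15], [0.0005, 0.0008, 0, -0.002, -0.001, 0.12, 15], [0.0005, 0.0008, 0, -0.002, -0.001, 0.15, 15], [0.0005, 0.0008, 0, -0.002, -0.001, 0.17, 15], [0.0005, 0.0008, 0, -0.002, -0.001, 0.185, 15], [0.0005, 0.0008, 0, -0.002, -0.001, 0.2, 15], [0.0005, 0.0008, 0, -0.002, -0.001, 0.2, 15]]}}

```text
t: 18.42
ee_pos: [596.8, 13.4, 176.7]
orientation: [2.174, 2.267, 0.0]
ft_force: [0.6, 0.1, -3.3]
width: 24.0
grasp_force: 30.0
```

```bash
python3 thr.py
```

```text
at [596.9  13.4 176.9] turn [0.0005 0.0003 0.0002] shift [ 0.     -0.0005  0.0007]
hole bottom world [594.   71.7 156.2] f [ 0.6  0.1 -3.3] [-0.13  0.01  0.03]
2718 (np.int64(250), np.int64(317), np.int64(120), np.int64(194), array([157.4, 169.8, 171. ]), array([593.6,  69.7, 169.8]))
[[215 216 197 115 122 123 117 117 118 106 101 204 210 210]
 [216 185 122 121 115 110 106 108 108 103 111 104 186 211]
 [181 127 121 113 105  90  77  79  95 102 108 107 105 185]
 [113 121 113  95 156 115 117 113 101  98 104 109 111  93]
 [127 117  99 204 118 113 141 167 166 136  87 105 110 104]
 [108 111  72 157 108 187 210 209 157 161  81  93 116 107]
 [122 108  57 107 105 199 208 214 164 147  63  74 115 110]
 [117 106  58 117 105 192 210 212 145 139  68  74 120 107]
 [114 106  53 113 103 139 159 138 143 118 114  79 116 109]
 [112 112  93  82 114 110 146 149 118 114 110 112 121 103]
 [107 112 110  70  78  99 109 112 117 102  87 122 106  95]
 [163 108 113 114  84  57  76  76  72  97 123 110 102 114]
 [207 134 108 112 111 117 109 116 125 117 112 105 102 197]
 [205 207 167 100 109 111 110 114 113 100  98 117 204 207]]
```

```bash
cat > tip.py <<'E'
from h import *
o=ctrl.get_obs(); im,d,c=load('wrist'); X=cloud(c,d); R=Ro.from_rotvec(o['orientation'])
b=(im.mean(2)>180); b[:142]=0; b[172:]=0; b[:,:273]=0; b[:,298:]=0
b&=(abs(X[...,2]-160)<8)
v,u=np.where(b); print(len(u),u.mean(),v.mean(),u.min(),u.max(),v.min(),v.max()); w=cast(c,[(u.mean(),v.mean())],162)[0]; print('tip',w.round(1),'tool',R.inv().apply(w-o['ee_pos']).round(2))
E
python3 tip.py
```

```text
136 283.2132352941176 154.33823529411765 278 289 148 161
tip [593.9  71.2 162. ] tool [57.87 -0.56 14.84]
```

Call:
{"op": "servo_tool", "data": {"rows": [[0.0003, 0.0003, 0, -0.0015, -0.001, 0.02, 15], [0.0003, 0.0003, 0, -0.0015, -0.001, 0.045, 15], [0.0003, 0.0003, 0, -0.0015, -0.001, 0.075, 15], [0.0003, 0.0003, 0, -0.0015, -0.001, 0.11, 15], [0.0003, 0.0003, 0, -0.0015, -0.001, 0.15, 15], [0.0003, 0.0003, 0, -0.0015, -0.001, 0.19, 15], [0.0003, 0.0003, 0, -0.0015, -0.001, 0.23, 15], [0.0003, 0.0003, 0, -0.0015, -0.001, 0.26, 15], [0.0003, 0.0003, 0, -0.0015, -0.001, 0.28, 15], [0.0003, 0.0003, 0, -0.0015, -0.001, 0.28, 15]]}}

```text
t: 19.73
ee_pos: [596.5, 13.1, 120.5]
orientation: [-2.174, -2.268, 0.0]
ft_force: [0.5, -0.1, -2.7]
width: 24.6
grasp_force: 30.0
```

```bash
python3 thr.py|head -2; python3 tilt.py
```

```text
at [596.7  13.1 120.8] turn [0.0001 0.     0.0002] shift [ 0.0001 -0.0008  0.0014]
hole bottom world [593.8  71.4 100. ] f [ 0.5 -0.1 -2.7] [-0.06  0.07 -0.02]
pts 17984
bar top plane slopes x,y [0.0018 0.0011] z0 6.5 10917 expect z0 None
edges y [(30, array([-21.7,  20.5])), (85, array([-21.6,  21. ])), (95, array([-21.3,  20.9])), (105, array([-20.9,  21. ]))] tail x 135.05669176219175
ring px ((304.697265625, 166.09706115722656), (14.082915306091309, 30.488479614257812), 19.16786003112793)
ring centre tool [53.1 11.1 -3.4] world [605.5  66.6 124.2]
[596.7  13.1 120.8] [2.17396090e+00 2.26774798e+00 1.70071631e-04] [ 0.5 -0.3 -3.8] [-0.12  0.08 -0.01]
```

Call:
{"op": "servo_tool", "data": {"rows": [[0, 0, 0, 0, 0, 0.03, 15], [0, 0, 0, 0, 0, 0.06, 15], [0, 0, 0, 0, 0, 0.085, 15], [0, 0, 0, 0, 0, 0.105, 15], [0, 0, 0, 0, 0, 0.12, 15], [0, 0, 0, 0, 0, 0.126, 15], [0, 0, 0, 0, 0, 0.13, 15], [0, 0, 0, 0, 0, 0.13, 15]]}}

```text
t: 20.82
ee_pos: [596.7, 13.1, 94.9]
orientation: [2.174, 2.268, 0.0]
ft_force: [0.1, 0.1, -2.9]
width: 24.0
grasp_force: 30.0
```

Call:
{"op": "servo_tool", "data": {"rows": [[0, 0, 0, 0, 0, 0.004, 15], [0, 0, 0, 0, 0, 0.007, 15], [0, 0, 0, 0, 0, 0.007, 15]]}}

```text
t: 21.2
ee_pos: [596.6, 13.0, 93.4]
orientation: [2.174, 2.268, 0.0]
ft_force: [-0.3, 0.1, -2.7]
width: 23.8
grasp_force: 30.0
```

Call:
{"op": "servo_tool", "data": {"rows": [[0, 0, 0, 0, 0, 0.0025, 15], [0, 0, 0, 0, 0, 0.005, 15], [0, 0, 0, 0, 0, 0.005, 15]]}}

```text
t: 21.58
ee_pos: [596.6, 13.1, 92.3]
orientation: [2.174, 2.268, 0.0]
ft_force: [-0.5, -0.3, -2.9]
width: 24.0
grasp_force: 30.0
```

Call:
{"op": "servo_tool", "data": {"rows": [[0, 0, 0, 0, 0, 0.002, 15], [0, 0, 0, 0, 0, 0.004, 15], [0, 0, 0, 0, 0, 0.004, 15]]}}

```text
t: 21.95
ee_pos: [596.7, 13.1, 91.6]
orientation: [2.174, 2.268, 0.0]
ft_force: [-0.1, 0.4, -2.0]
width: 24.0
grasp_force: 30.0
```

Call:
{"op": "servo_tool", "data": {"rows": [[0, 0, 0, 0, 0, 0.002, 15], [0, 0, 0, 0, 0, 0.004, 15], [0, 0, 0, 0, 0, 0.004, 15]]}}

```text
t: 22.32
ee_pos: [596.7, 13.1, 91.6]
orientation: [2.174, 2.268, 0.0]
ft_force: [-3.5, -0.9, 6.3]
width: 24.1
grasp_force: 30.0
```

Firm contact of about 9 N. Releasing and lifting straight up.

Call:
{"op": "servo_tool", "data": {"rows": [[0, 0, 0, 0, 0, 0, 30], [0, 0, 0, 0, 0, 0, 46], [0, 0, 0, 0, 0, 0, 46], [0, 0, 0, 0, 0, -0.05, 46], [0, 0, 0, 0, 0, -0.2, 46], [0, 0, 0, 0, 0, -0.4, 46], [0, 0, 0, 0, 0, -0.55, 46], [0, 0, 0, 0, 0, -0.55, 46], [0, 0, 0, -0.2, -0.4, -0.55, 46], [0, 0, 0, -0.2, -0.4, -0.55, 46]]}}

```text
t: 23.58
ee_pos: [515.0, -30.9, 199.3]
orientation: [-2.173, -2.266, 0.004]
ft_force: [0.0, -0.2, 0.4]
width: 45.9
grasp_force: 0.0
```

Run:
```python
from h import *
for n in('wrist','side'):
    im,d,c=grab(n); X=cloud(c,d); i=im.astype(int)
    m=(X[...,2]>78)&(X[...,2]<94)&(abs(X[...,0]-593)<16)&(X[...,1]>-60)&(X[...,1]<180)&(i.max(2)-i.min(2)<30)
    m&=~((X[...,1]>50)&(X[...,1]<95))
    p=X[m]
    if len(p)>30:
        s=np.linalg.lstsq(np.c_[p[:,:2]-[593,70],np.ones(len(p))],p[:,2],rcond=None)[0]; print(n,len(p),'slopes',s[:2].round(4),'z at rod',s[2].round(1),p[:,1].min().round(),p[:,1].max().round())
    for nm,lo,hi,xy,r in(('tall stack',88,104,(795,42),50),('tall block',76,92,(558,-182),45)):
        q=X[(X[...,2]>lo)&(X[...,2]<hi)&(np.hypot(X[...,0]-xy[0],X[...,1]-xy[1])<r)]; print(nm,len(q),q[:,:2].mean(0).round() if len(q) else '')
im=load('side')[0]; a=cv2.resize(im[190:330,150:330],None,fx=3,fy=3,interpolation=cv2.INTER_CUBIC); w=load('wrist')[0]
b=np.zeros((420,w.shape[1]*0+260,3),np.uint8); save(np.hstack([a,w[0:420,230:490]]),'fin')
```

```text
wrist 4627 slopes [-0.0009 -0.0018] z at rod 84.9 -50.0 150.0
tall stack 0 
tall block 1039 [ 559. -183.]
side 317 slopes [0.0046 0.0007] z at rod 86.3 -51.0 150.0
tall stack 310 [800.  43.]
tall block 11 [ 575. -168.]
```

View pics/fin.png

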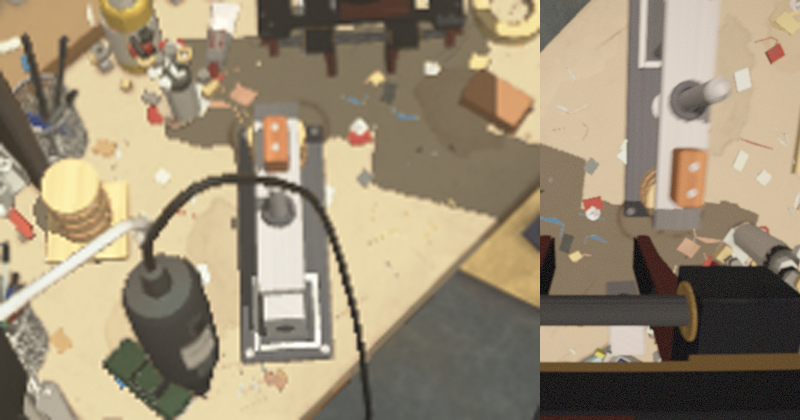

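The bar lies level on the rod: its top is at about 85.5 mm, slope is under 0.005, and it bridges stack and block. The gripper is clear.

```bash
python3 -c "
from workcell import ctrl
print(ctrl.close_job())"
```

```text
the job is handed in; nothing more can be done
None
```

I handed the job in at about 24 s: the short block stands in the pocket, and the clamp bar is threaded over the rod, grip over the short stack, lying level across block and stack.

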